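# Clamp the sample cell in its quick-clamp fixture

### The job

Clamp the sample cell in its fixture on the optical table, only by pushing with the fingers: nothing is picked up or lifted. First push the cell back until it sits flat against both stops, then, with the cam lever still up, swing the clamp strap round over the cell as far as it goes, and finally push the cam lever all the way down so that the rubber foot presses on the cell. Leave the other things on the table where they are.

Things in the scene. Friction and masses are not known exactly. Their poses are not given: they have to be found in the camera images.
- fixture: Black base plate 118 x 210 mm, 10 mm thick, bolted to the table. Origin: on the table under the middle of the seated cell's place; x points to the stops, y to the clamp's stud, z up. Plan: x -62 to +56, y -85 to +125 mm. Two aluminium rails (tops 20 mm up, inner faces at y = +-55.5) guide the cell along x; a bar (25 mm high) carries two brass stop buttons at y = +-40, faces at x = +36.
- stud (a point): Point on the vertical axis of the clamp's steel stud, about which strap and lever swing, at the height of the lever's pivot pin: 70 mm over the table, at x = 0, y = +92 mm in the fixture's frame.
- cell: Aluminium sample cell between the rails, 0.3 to 0.5 kg, slides under 1 to 2 N. Solid block 72 (x) x 108 (y) x 20 mm, clear window in its -y half; top 30 mm over the table. Origin: in its underside, 25 mm behind its front (-x) and 47 mm before its far (+x) face; axes like the fixture's. A blue fitting sticks 22 mm out of the front at y = +25 mm: push beside it, near the middle.
- cell_mid (a point): Centre of the cell's solid block. With the cell against both stops it lies at x = 0, y = 0 (+-1.5 mm) in the fixture's frame; at the start the cell stands 10 to 22 mm short of the stops.
- clamp_swing (a joint): Swing of the strap about the vertical stud, rad. 0: at its end stop, strap pointing along the fixture's -y over the cell; 1.57: pointing along the fixture's -x, clear of the cell. From above it turns counter-clockwise as the value falls. Range 0 to 1.9, starts at 1.2 to 1.75; moves under about 1 N at its tip and stays where it is left.
- strap_tip (a point): Top of the steel strap on the foot's spindle axis, 58 mm from the stud's axis. The strap is a bar 18 mm wide, 12 mm thick, from the stud to 11 mm past this point. Lever up: top 54 mm, underside 42 mm, foot 33 mm over the table, so it swings clear over the cell. The spindle stands 14 mm over its top. Pushing the lever down lowers it 5 mm.
- rubber_foot: Black rubber foot under the strap's tip, 14 mm across, on a sprung spindle. Origin: centre of its underside. With strap over and lever down it presses on the cell with 10 to 15 N.
- cam_lever (a joint): Red-handled cam lever, pinned to the stud's top and turning round with the strap; it points away from the strap, in the strap's vertical plane. 0: up, 1.15 rad above level; 1.10: fully down, 0.05 rad above level. Starts at 0 to 0.1. Needs 2 to 4 N at its end and stays where it is left.
- lever_end (a point): Rounded end of the cam lever's red grip, 76 mm from the lever's pivot. The grip is a round bar 13 mm thick that covers the last 45 mm of the lever.
- amber_vial: Bystander: amber glass vial with black cap, 22 mm across, 52 mm tall, standing. Origin: centre of its underside.
- lens_tube: Bystander: black lens tube, 31 mm across, 52 mm tall, standing. Origin: centre of its underside.
- lens_box: Bystander: small optic box with clear lid, 40 x 40 x 20 mm. Origin: centre of its underside.
- mirror: Bystander: black mirror mount with a round mirror, 50 x 50 x 60 mm. Origin: centre of its underside.
- ball_driver: Bystander: black-handled screwdriver, 181 mm long, 23 mm thick, lying. Origin: under its middle.
- hex_key: Bystander: black hex key, 34 x 89 x 8 mm, lying. Origin: under its middle.

How it is judged:
By the outcome, as a careful person would: the job done as asked, in the order asked, and still so for the second after the job is handed in, with the robot touching nothing.
It also fails if it takes over 59 s, if anything falls off the work surface, if the arm or the gripper's body presses on something with over 40 N, if the wrist force passes 120 N, or if a joint passes its speed limit or range.

### The arm

A 6-joint arm with a two-finger parallel gripper is mounted at the origin on a cart in front of the work surface, level with it; the furniture and walls round the work are solid. World frame = base frame: x ahead of the robot, y to its left, z up, the work surface at z = 0. Lengths are in m, angles in degrees, forces in N, time in s.
With the tool pointing down it reaches from about 0.3 to 0.85 m from the base axis. Payload 5.4 kg.
Tool frame: the origin (TCP) lies midway between the tips of the shut fingers; the grasp point (between the pads) lies 19 mm behind it (r.grip_depth is the distance from the TCP to the grasp point, in m); z points along the fingers, y is the line along which they close (so a half turn about z gives the same grasp; the last joint's range is limited). The gripper opens to 85 mm and grips with 20 to 120 N. Pads are 22 mm wide; open, the fingers measure 114 mm over their backs; the gripper's body (76 mm by 85 mm) begins 54 mm behind the grasp point. The pads swing forward as they close: fully open they stand 13 mm farther back than shut.
Start: joints at [51.675, 9.076, 91.501, -0, 79.423, -12.038], TCP at [0.255, 0.516, 0.231] pointing down, gripper open.
Joint ranges: [-166.64, 166.64], [-54.1, 131.32], [10.49, 154.53], [-73.88, 253.88], [9.74, 151.15], [-171.62, 171.62]. Speed limits (degrees/s): [147.25, 147.25, 180, 180, 180, 180].

### API

Orientations are given as a 3x3 rotation matrix whose columns are the frame's x, y, z axes.
In Python, from station import r, hand, solver, viewer, hand_in gives the robot as it stands. Calls block until the motion is done:
- r.move_pose(position, orientation): joint-space move of the TCP to a pose.
- r.servo_line(position, max_speed=0.15, attitude=None, force_limit=None): straight line of the TCP; attitude=None keeps the orientation; max_speed is the mean speed in m/s. With force_limit (N) it stops when the force on the tool has changed by that much, and returns True; else False.
- r.move_joints(angles): joint-space move.
- hand.gripper_to(opening): finger opening in m; the grip force is fixed at half the most; returns when the fingers have stopped.
- r.wait(seconds).
- solver.ik(position, orientation): joint angles nearest the present ones, or None.
- viewer.get_image(name): name is "side" or "top"; returns the picture (420x560x3 uint8, red, green, blue); there is no depth.
- viewer.camera_params(name): a dict with "intrinsics" (3x3 intrinsics, pixels), "rvec" (rotation vector, rad) and "tvec" (3), from world to camera coordinates, as OpenCV has them. Camera axes: x right, y down, z forward; pixel columns grow to the right and rows downward; lengths in m; the calibration is good to about 2 mm. A picture is of the moment at which its call begins. camera_params takes no time and is no camera call.
A pose or a line that the arm cannot do raises r.IKError and nothing moves.
- hand_in(): hands the job in; it is judged then, once.
Readings, each from a call of its own:
- r.read_t(): time.
- r.read_q(): joint angles.
- r.read_joint_velocities(): joint speeds.
- r.read_tau(): joint torques, N m.
- r.read_tcp_pos(): TCP position.
- r.read_ee_rot(): TCP orientation.
- r.read_force(): force on the tool from outside, world axes, zero at the start.
- r.read_wrist_torque(): the same for the moment, N m.
- r.read_width(): finger opening in m.
- r.read_gripper_force(): force on a finger pad.
Only numpy, scipy, OpenCV 4.12 (cv2) and the standard library are available. Lean on these libraries where they do the work, as an engineer would, in place of code of your own. Each camera call takes 0.05 s, during which the arm holds its last target. There are 200 camera calls.

## Working session

There is one attempt and no reset: what is moved stays moved. The work goes in short steps, each a Python script; the robot and the scene stay as the last script left them, time stands still between calls to the robot, and variables do not carry over. Pictures are saved under pics/ and viewed, at most 10 in all, crops included, and the job is handed in when it is done.

```bash
ls; mkdir -p pics
python3 - <<'E'
from station import r,viewer
import cv2,numpy as np
for n in("top","side"):
    im=viewer.get_image(n); cv2.imwrite(f"pics/{n}0.png",cv2.cvtColor(im,cv2.COLOR_RGB2BGR))
    p=viewer.camera_params(n); R=cv2.Rodrigues(np.array(p["rvec"]))[0]
    print(n,np.array(p["intrinsics"]).tolist(),(-R.T@np.array(p["tvec"]).ravel()).round(3),R.round(2).tolist())
E
```

```text
pics
top [[397.42403371433727, 0.0, 281.9466537399821], [0.0, 397.42403371433727, 213.58080736761627], [0.0, 0.0, 1.0]] [0.446 0.151 0.952] [[0.01, -1.0, 0.0], [-0.99, -0.01, -0.1], [0.1, 0.0, -0.99]]
side [[532.2147185291393, 0.0, 284.2817006929451], [0.0, 532.2147185291393, 209.88033836754323], [0.0, 0.0, 1.0]] [0.158 1.203 0.865] [[-0.95, -0.31, 0.0], [-0.17, 0.53, -0.83], [0.25, -0.79, -0.55]]
```

View pics/top0.png

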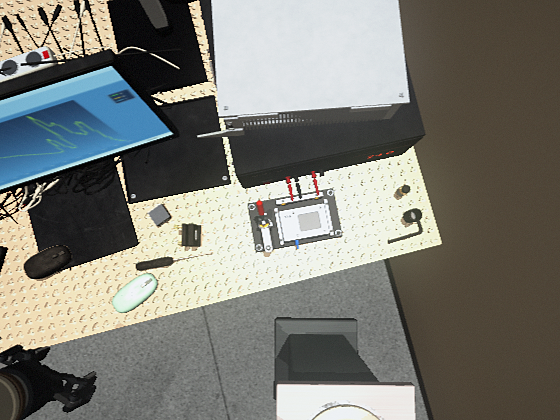

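View pics/side0.png

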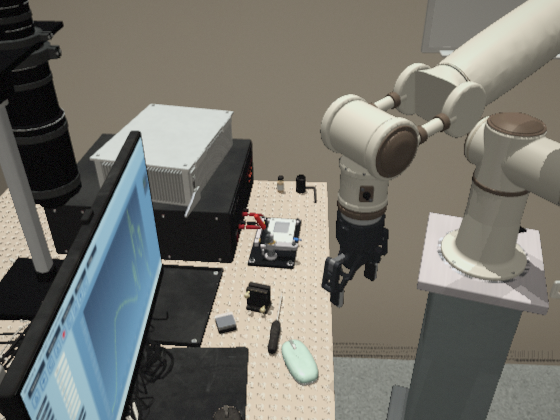

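The fixture is at about (295,220) in the top view, with the stud at its left end near (264,225), the red lever at (260,205) and the blue fitting at (297,243). In the side view it is at about (278,242). Next I'll enlarge both.

Run:
```python
import cv2,numpy as np
a=cv2.imread("pics/top0.png")[165:265,235:355]; b=cv2.imread("pics/side0.png")[195:280,235:315]
a=cv2.resize(a,None,fx=6.6,fy=6,interpolation=cv2.INTER_CUBIC) if 0 else cv2.resize(a,None,fx=6,fy=6,interpolation=cv2.INTER_CUBIC)
b=cv2.resize(b,None,fx=7,fy=7,interpolation=cv2.INTER_CUBIC)
cv2.imwrite("pics/topc.png",a);cv2.imwrite("pics/sidec.png",b)
```

```text
(no output)
```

View pics/topc.png

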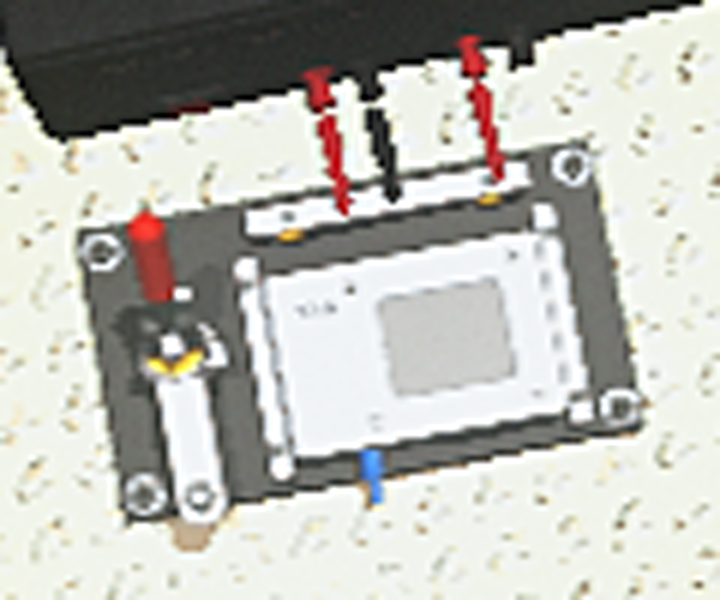

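View pics/sidec.png

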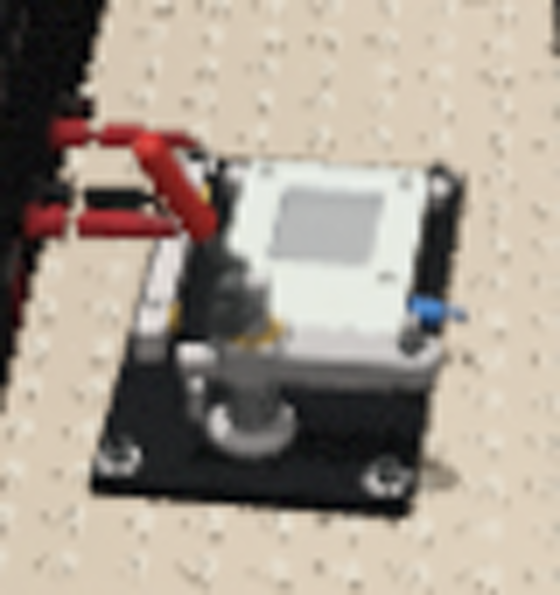

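The top crop gives the plate corners at (80,228), (590,145), (642,425) and (125,522). The spindle ring on the strap tip is at (200,497), the stud at about (172,345) and the red grip's end at (145,222). The cell's front edge runs (295,458)–(575,408). The side crop gives the plate corners at (92,492), (410,515) and (462,175). I'll fit the fixture pose from these.

```bash
cat > h.py <<'E'
import numpy as np,cv2,json,os
from station import r,hand,solver,viewer,hand_in
def proj(n,P):
    p=viewer.camera_params(n)
    return cv2.projectPoints(np.array(P,float).reshape(-1,3),np.array(p["rvec"]),np.array(p["tvec"]),np.array(p["intrinsics"]),None)[0][:,0]
def ray(n,uv,z):
    p=viewer.camera_params(n);R=cv2.Rodrigues(np.array(p["rvec"]))[0];c=-R.T@np.array(p["tvec"]).ravel()
    d=R.T@np.linalg.inv(p["intrinsics"])@np.array([*uv,1.]);return c+d*(z-c[2])/d[2]
tc=lambda u,v:((u+.5)/6-.5+235,(v+.5)/6-.5+165)
sc=lambda u,v:((u+.5)/7-.5+235,(v+.5)/7-.5+195)
if os.path.exists("fix.json"):
    fx,fy,fa=json.load(open("fix.json"));C,S=np.cos(fa),np.sin(fa)
    W=lambda x,y,z:np.array([fx+C*x-S*y,fy+S*x+C*y,z])
    F=lambda w:np.array([C*(w[0]-fx)+S*(w[1]-fy),-S*(w[0]-fx)+C*(w[1]-fy),w[2]])
    def rot(phi,s):  # tool down, tool y at fixture angle phi (s=+-1)
        a=fa+phi; y=s*np.array([np.cos(a),np.sin(a),0]);z=np.array([0,0,-1.]);return np.column_stack([np.cross(y,z),y,z])
E
python3 - <<'E'
from h import *
from scipy.optimize import least_squares
co=np.array([[56,125,10],[56,-85,10],[-62,-85,10],[-62,125,10]])/1e3
T=np.array([tc(*p) for p in[(80,228),(590,145),(642,425),(125,522)]])
Sd=np.array([sc(*p) for p in[(92,492),(462,175),(410,515)]])
def wp(v,P):
    c,s=np.cos(v[2]),np.sin(v[2]);return np.c_[v[0]+c*P[:,0]-s*P[:,1],v[1]+s*P[:,0]+c*P[:,1],P[:,2]]
for use in(0,1,2):
    f=lambda v:np.r_[(proj("top",wp(v,co))-T).ravel()*(use!=1),(proj("side",wp(v,co[[0,2,3]]))-Sd).ravel()*(use!=0)]
    s=least_squares(f,[.48,.12,0]);print(use,s.x.round(4),f(s.x).round(1))
json.dump(list(s.x),open("fix.json","w"))
E
python3 - <<'E'
from h import *
mm=lambda w:(F(w)*1e3).round(1)
print("tip",mm(ray("top",tc(200,497),.06)),mm(ray("side",sc(413,340),.06)),"stud",mm(ray("top",tc(172,345),.07)))
print("cellfront",[mm(ray("top",tc(*p),.03)) for p in[(295,458),(575,408)]],"lever",mm(ray("top",tc(145,222),.139)))
print("stops",[mm(ray("top",tc(*p),.02)) for p in[(290,236),(488,199)]],"box",mm(ray("top",tc(60,138),0)))
print(F([0,0,0]))
for s in(1,-1):
  for ph,p in((0,(-.09,0,.016)),(-np.pi/2,(-.05,.125,.038)),(0,(-.03,.036,.038)),(0,(0,.15,.08))):
    print(s,ph,np.round(solver.ik(W(*p),rot(ph,s)),0))
E
```

```text
0 [0.5339 0.1031 0.183 ] [-1.   0.1  0.4 -1.   0.9  0.9 -0.4 -0.  -0.  -0.   0.  -0.   0.  -0. ]
1 [0.5338 0.1096 0.2056] [-0.   0.  -0.  -0.  -0.   0.  -0.   0.  -0.7 -0.2 -0.1  0.6  0.7 -0.3]
2 [0.5339 0.1044 0.1884] [-1.6  0.3 -0.2 -1.1  0.5  0.7 -0.7  0.2 -0.7 -1.8  0.9 -0.2  0.4 -1.4]
tip [-58.4  91.   60. ] [-58.2  93.7  60. ] stud [-1.5 91.2 70. ]
cellfront [array([-49.5,  53.2,  30. ]), array([-49.6, -56.7,  30. ])] lever [ 35.9  90.8 139. ]
stops [array([37. , 39.7, 20. ]), array([ 37.7, -39.8,  20. ])] box [ 95.1 123.5   0. ]
[-0.54399709 -0.00249776  0.        ]
1 0 [ -4.   9. 119.  -0.  52. -15.]
1 -1.5707963267948966 [ 12.  14. 110.  -0.  56.  91.]
1 0 [  2.  14. 109.  -0.  56.  -9.]
1 0 [ 14.  17. 100.  -0.  63.   3.]
-1 0 [ -4.   9. 119.  -0.  52. 165.]
-1 -1.5707963267948966 [ 12.  14. 110.  -0.  56. -89.]
-1 0 [  2.  14. 109.  -0.  56. 171.]AttributeError: 'NoneType' object has no attribute 'rint'

The above exception was the direct cause of the following exception:

Traceback (most recent call last):
TypeError: loop of ufunc does not support argument 0 of type NoneType which has no callable rint method
```

The fit agrees across both views: strap at about 1.57 rad and the cell about 13.5 mm short of the stops. Now I'll push the cell.

Run:
```python
from h import *
hand.gripper_to(0)
r.move_pose(W(-.1,-.003,.16),rot(0,1))
r.servo_line(W(-.1,-.003,.019),.12)
print(r.servo_line(W(-.07,-.003,.019),.06,force_limit=6),F(r.read_tcp_pos()).round(4))
print(r.servo_line(W(-.035,-.003,.019),.02,force_limit=8),F(r.read_tcp_pos()).round(4),r.read_force().round(1))
r.servo_line(W(-.1,-.003,.019),.1)
r.servo_line(W(-.1,-.003,.16),.15)
a=viewer.get_image("top")[165:265,235:355]
cv2.imwrite("pics/a1.png",cv2.resize(a[...,::-1],None,fx=6,fy=6,interpolation=cv2.INTER_CUBIC));print(r.read_t())
```

```text
False [-0.0702 -0.0029  0.0188]
True [-0.0476 -0.0028  0.0182] [-0.6 -0.9 -0.1]
7.5417
```

View pics/a1.png

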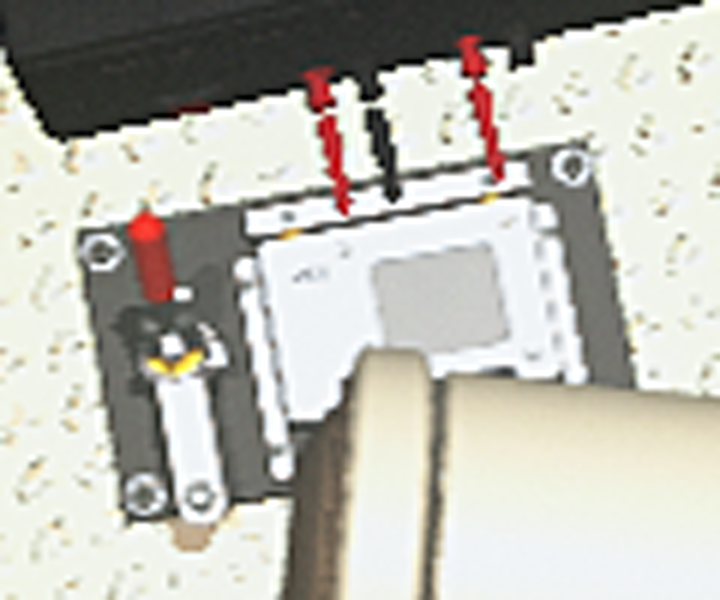

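The image shows the cell covering half of both brass buttons at (290,236) and (488,199), so it sits at the stops. I'll press it once more to confirm, then swing the strap.

Run:
```python
from h import *
r.servo_line(W(-.1,-.003,.019),.15)
r.servo_line(W(-.056,-.003,.019),.08)
print(r.servo_line(W(-.035,-.003,.019),.02,force_limit=12),F(r.read_tcp_pos()).round(4))
r.servo_line(W(-.1,-.003,.019),.1)
r.servo_line(W(-.1,-.003,.16),.15)
def P(t,off,z=.038,rho=.056):
    d=np.array([-np.sin(t),-np.cos(t)]);n=np.array([np.cos(t),-np.sin(t)])
    return W(*(np.array([0,.092])+rho*d-off*n),z)
r.move_pose(P(1.57,.042,.16),rot(-1.57,1))
r.servo_line(P(1.57,.042),.15)
for t in np.arange(1.57,-.2,-.157):
    hit=r.servo_line(P(t,.021),.05,attitude=rot(-max(t,0),1),force_limit=10)
    if hit: print("hit",round(t,2),F(r.read_tcp_pos()).round(4),r.read_force().round(1));break
f=F(r.read_tcp_pos()); print(hit,f.round(4))
r.servo_line(W(f[0]-.03,f[1],.038),.1)
r.servo_line(W(f[0]-.03,f[1],.18),.15)
r.move_pose(W(-.12,-.15,.2),rot(0,1))
for n,(y,x,h,w) in dict(top=(165,235,100,120),side=(195,235,85,80)).items():
    a=viewer.get_image(n)[y:y+h,x:x+w]
    cv2.imwrite(f"pics/b_{n}.png",cv2.resize(a[...,::-1],None,fx=6+(n=="side"),fy=6+(n=="side"),interpolation=cv2.INTER_CUBIC))
print(r.read_t())
```

```text
True [-0.0477 -0.0028  0.0181]
hit -0.16 [-0.0208  0.0358  0.0365] [-3.2 -1.   1.6]
True [-0.0208  0.0358  0.0365]
21.0167
```

View pics/b_top.png

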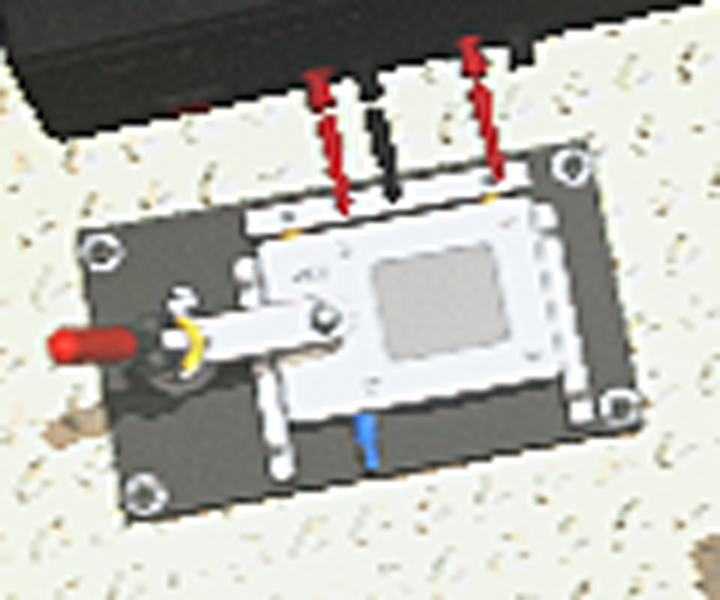

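The strap lies over the cell with its tip at (323,318), pointing along -y, and the lever end at (62,345) points along +y. Next I'll push the lever down along its arc.

Run:
```python
from h import *
t=F(ray("top",tc(323,318),.065));print("tip",t.round(4))
def P(a,rho=.062):
    return W(0,.092+rho*np.cos(a)-.0065*np.sin(a)-.011,.07+rho*np.sin(a)+.0065*np.cos(a))
R=rot(0,1);p=P(1.25)
r.move_pose(p+[0,0,.07],R)
r.servo_line(p,.1)
for a in np.arange(1.15,-.16,-.1):
    hit=r.servo_line(P(a),.05,force_limit=18)
    if hit: break
print(hit,round(a,2),F(r.read_tcp_pos()).round(4),r.read_force().round(1))
f=F(r.read_tcp_pos())
r.servo_line(W(*f[:2],.2),.15)
r.move_pose(W(-.12,-.15,.2),R)
for n,(y,x,h,w) in dict(top=(165,235,100,120),side=(195,235,85,80)).items():
    a=viewer.get_image(n)[y:y+h,x:x+w]
    cv2.imwrite(f"pics/c_{n}.png",cv2.resize(a[...,::-1],None,fx=6+(n=="side"),fy=6+(n=="side"),interpolation=cv2.INTER_CUBIC))
print(r.read_t(),r.read_force().round(1))
```

```text
tip [-0.0011  0.0341  0.065 ]
True -0.05 [0.0036 0.1432 0.0785] [-2.8 -2.  11.4]
28.7167 [-0.4  1.2 -0.2]
```

View pics/c_top.png

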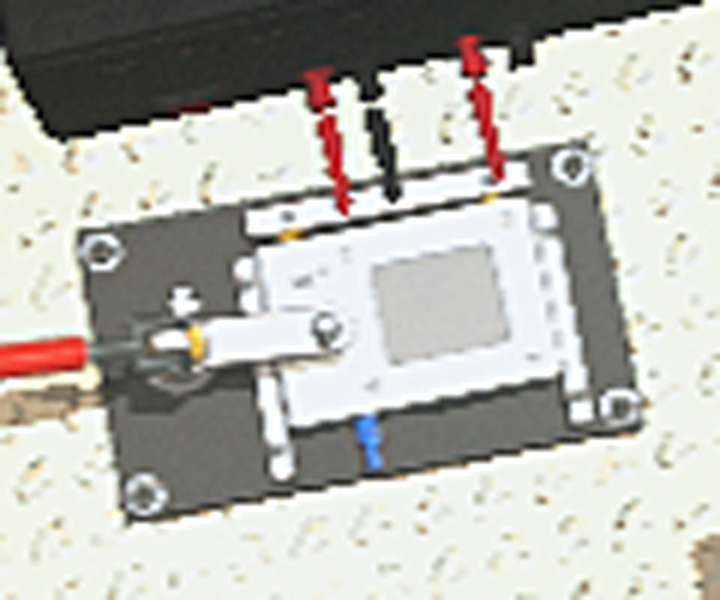

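View pics/c_side.png

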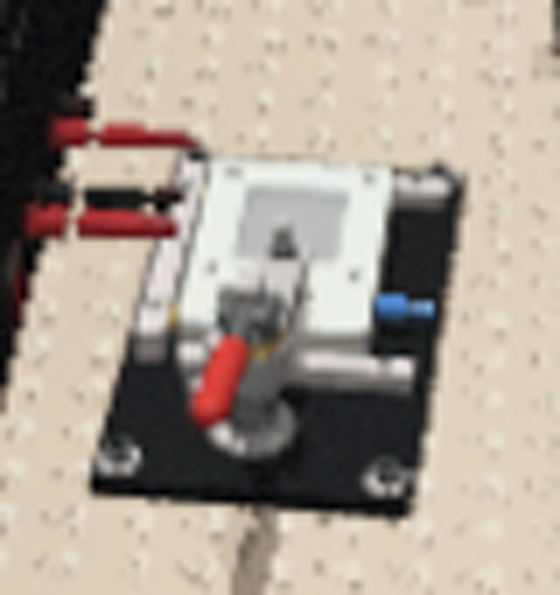

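The lever is down. However, the strap tip moved from (323,318) to (327,328), and the cell front also looks slightly lower, so the lever push may have dragged both back. I'll measure the shift.

Run:
```python
from h import *
b,c=[cv2.cvtColor(cv2.imread(f"pics/{k}_top.png"),cv2.COLOR_BGR2GRAY).astype(np.float32) for k in"bc"]
def sh(y0,y1,x0,x1):
    w=cv2.createHanningWindow((x1-x0,y1-y0),cv2.CV_32F)
    return np.round(cv2.phaseCorrelate(b[y0:y1,x0:x1].copy(),c[y0:y1,x0:x1].copy(),w)[0],1)
print("window",sh(230,410,350,530),"plate screw",sh(380,440,590,650),sh(460,530,110,180),"blue",sh(390,490,330,410))
for k in"bc":
    im=cv2.imread(f"pics/{k}_top.png").astype(int)
    B,G,Rr=im[...,0],im[...,1],im[...,2]
    m=(B-Rr>60);m[:380]=0;ys,xs=np.nonzero(m);print(k,"blue",xs.mean().round(1),ys.mean().round(1),len(xs))
    hsv=cv2.cvtColor(cv2.imread(f"pics/{k}_top.png"),cv2.COLOR_BGR2HSV)
    m=cv2.inRange(hsv,(10,120,100),(35,255,255));
    for x0,x1,y0,y1 in((265,310,215,250),(465,510,180,215)): print(" brass",(m[y0:y1,x0:x1]>0).sum())
    g=cv2.imread(f"pics/{k}_top.png",0).astype(int)
    d=cv2.imread(f"pics/{k}_top.png",0)[:, 450:455].mean(1); y=np.arange(360,440); print(" front edge row", y[np.argmin(np.diff(d[360:441]))])
im=viewer.get_image("top");hsv=cv2.cvtColor(im,cv2.COLOR_RGB2HSV)
m=cv2.inRange(hsv,(0,150,80),(8,255,255));m[:200]=0;m[:,:215]=0;m[:,260:]=0
ys,xs=np.nonzero(m[:250]);v=cv2.fitLine(np.c_[xs,ys].astype(np.float32),cv2.DIST_L2,0,.01,.01).ravel()
print("lever px",xs.min(),xs.max(),[F(ray("top",(u,v[3]+(u-v[2])*v[1]/v[0]),.072)).round(4) for u in(xs.min(),xs.max())])
print("tip",F(ray("top",tc(327,328),.061)).round(4))
```

```text
window [ 0.  -0.1] plate screw [ 0.2 -0. ] [-0.1  0.1] blue [-0.2  0.2]
b blue 366.8 437.5 956
 brass 134
 brass 91
 front edge row 395
c blue 369.3 439.2 927
 brass 189
 brass 93
 front edge row 395
lever px 230 248 [array([0.004, 0.165, 0.072]), array([0.0015, 0.1249, 0.072 ])]
tip [-0.0047  0.0332  0.061 ]
```

The strap is about 0.05–0.06 rad off its stop, and the cell's stud-side corner has been pulled back about 1 mm (more brass shows there: 134→189 px, with the other side unchanged). A nudge on the strap toward its stop also drags the cell toward the stops. After that I'll press the cell front home.

Run:
```python
from h import *
R=rot(0,1)
r.move_pose(W(-.06,.037,.12),R); r.servo_line(W(-.06,.037,.038),.12)
r.servo_line(W(-.03,.037,.038),.08,force_limit=10)
print(r.servo_line(W(-.005,.037,.038),.015,force_limit=22),F(r.read_tcp_pos()).round(4),r.read_force().round(1))
f=F(r.read_tcp_pos()); r.servo_line(W(-.06,.037,.038),.1); r.servo_line(W(-.09,.0,.06),.15)
r.servo_line(W(-.09,.0,.019),.12); r.servo_line(W(-.056,.0,.019),.1)
print(r.servo_line(W(-.035,.0,.019),.02,force_limit=25),F(r.read_tcp_pos()).round(4))
r.servo_line(W(-.1,.0,.019),.1); r.servo_line(W(-.12,-.05,.12),.15)
r.move_pose(W(-.12,-.15,.2),R)
im=viewer.get_image("top");print(r.read_t())
cv2.imwrite("pics/d_top.png",cv2.resize(im[165:265,215:335,::-1],None,fx=6,fy=6,interpolation=cv2.INTER_CUBIC))
d=cv2.resize(im[165:265,235:355,::-1].copy(),None,fx=6,fy=6,interpolation=cv2.INTER_CUBIC)
B,G,Rr=[d[...,i].astype(int) for i in range(3)]
m=(B-Rr>60);m[:380]=0;ys,xs=np.nonzero(m);print("blue",xs.mean().round(1),ys.mean().round(1))
m=cv2.inRange(cv2.cvtColor(d,cv2.COLOR_BGR2HSV),(10,120,100),(35,255,255))
print("brass",[(m[y0:y1,x0:x1]>0).sum() for x0,x1,y0,y1 in((265,310,215,250),(465,510,180,215))])
hsv=cv2.cvtColor(im,cv2.COLOR_RGB2HSV)
m=cv2.inRange(hsv,(0,150,80),(8,255,255));m[:200]=0;m[:,:215]=0;m[:,260:]=0
ys,xs=np.nonzero(m[:250]);v=cv2.fitLine(np.c_[xs,ys].astype(np.float32),cv2.DIST_L2,0,.01,.01).ravel()
print("lever",[F(ray("top",(u,v[3]+(u-v[2])*v[1]/v[0]),.072)).round(4) for u in(xs.min(),xs.max())])
```

```text
True [-0.0207  0.0367  0.0365] [-1.5 -0.4  0.9]
True [-0.0481  0.001   0.0164]
36.9917
blue 366.7 437.3
brass [np.int64(136), np.int64(93)]
lever [array([-0.0005,  0.1657,  0.072 ]), array([-0.0005,  0.1252,  0.072 ])]
```

View pics/d_top.png

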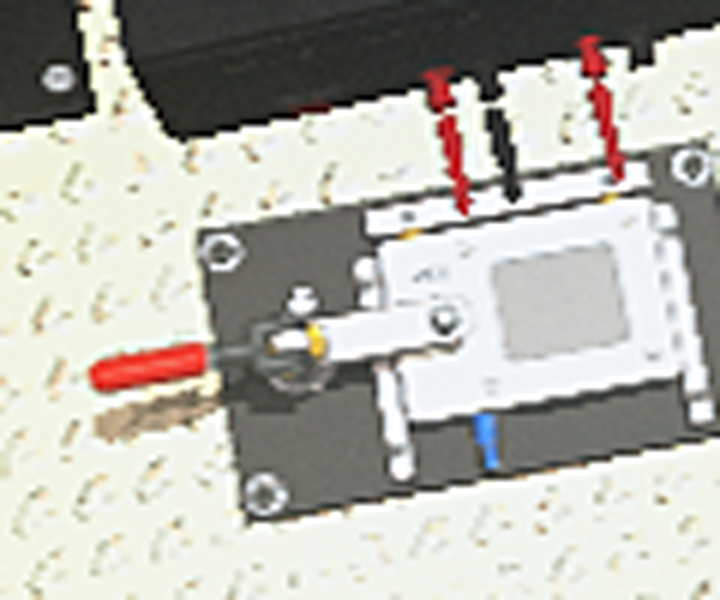

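The picture shows the strap on its stop (tip at (445,320)) and the lever down along +y (end at (97,375)). The cell is back at its seated readings (blue 366.7/437.3, brass 136/93).

```bash
python3 -c "
from h import *
print(hand_in())"
```

```text
the job is handed in; nothing more can be done
None
```

The job is handed in with the cell flat against both stops, the strap on its end stop and the lever down; the lever push had dragged the strap about 0.06 rad and one cell corner about 1 mm back, so I pushed both home again with the lever still down.

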